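# Show the set gel cassette to the inspection camera

## Robot

A 6-joint arm with a two-finger parallel gripper is mounted at the origin on a cart in front of the work surface, level with it; the furniture and walls round the work are solid. World frame = base frame: x ahead of the robot, y to its left, z up, the work surface at z = 0. Lengths are in mm, angles in rad, forces in N, time in s.
With the tool pointing down it reaches from about 350 to 775 mm from the base axis. Payload 7.3 kg.
Tool frame: the origin (TCP) lies on the centre line of the jaws, within the pads' length; the fingertips stand finger_overhang ahead of it and the grasp point (between the pads) lies 8 mm behind it (finger_overhang is the distance from the TCP to the fingertips, in mm); z points along the fingers, y is the line along which they close (so a half turn about z gives the same grasp; the last joint's range is limited). The gripper opens to 92 mm and grips with 3 to 60 N. Pads are 19 mm wide; open, the fingers measure 130 mm over their backs; the gripper's body (75 mm by 190 mm) begins 47 mm behind the grasp point.
Start: joints at [-1.294, 0.342, 1.524, -0, 1.275, -0.146], TCP at [215.439, -478.78, 237.741] pointing down, gripper open.
Joint ranges: [-2.53, 2.53], [-0.77, 2.02], [0.04, 2.7], [-1, 4.14], [0.28, 2.66], [-3.11, 3.11]. Speed limits (rad/s): [2.57, 2.57, 3.14, 3.14, 3.14, 3.14].

## Interface

Orientations are given as [roll, pitch, yaw] about the fixed x, y, z axes, in that order (R = Rz(yaw) Ry(pitch) Rx(roll)).
In Python, from plant import get_obs, capture, close_job, finger_overhang gives the robot as it stands.
- The arm moves only by the shell command python3 -m inch 'ROWS'. ROWS is JSON, one flat list of numbers, 7 for each row, row after row: the turn, a rotation vector about the tool's x, y, z scaled (see below), then the shift along the tool's x, y, z scaled (see below), then the closure, from -1 (fully open) to 1 (shut). In form: [ax, ay, az, tx, ty, tz, gripper, ax, ay, az, tx, ty, tz, gripper, ...]. A call has 1 to 10 rows; each row shifts and turns the commanded pose from where the row before left it, along the tool's axes as they then stand; what a row does not reach is not made up. The controller multiplies each number of a shift by 0.8 m and each number of a turn by 1.5 rad. A row lasts 1/12 s, in which the tool goes at most 41.7 mm and 7.16 degrees, less where a joint would pass 70% of its speed; a pose out of reach is approached as far as the arm can. A call with a number of a shift or a turn outside -1 to 1 is refused whole. A call with a gripper value outside its range is refused whole. The fingers move at their own pace and stop on an object; the grip force is fixed at half the most. Time passes only in rows, so rows that do not move let the fingers close. It gives the time, the measured TCP pose, the force, the opening and the grip force at its end, in the units of the state.
- get_obs(): the state, without advancing time (a new reading comes with each control period).
- capture(name): name is "scene" or "top" or "wrist"; returns a dict with "image" (400x640x3 uint8, red, green, blue), "mtx" (3x3 intrinsics, pixels), "pose" (4x4, takes a point from camera to world coordinates). Camera axes: x right, y up, looking along -z (the intrinsics and any distortion apply to the point x, -y, -z); pixel columns grow to the right and rows downward; lengths in mm; the calibration is good to about 2 mm. A picture is of the moment at which its call begins. There is no depth.
- close_job(): hands the job in; it is judged then, once.
The state is a dict: "time": time; "joint_positions": joint angles; "dq": joint speeds; "tau": joint torques, N m; "tool_pos": TCP position; "tcp_rot": TCP orientation; "contact_force": force on the tool from outside, world axes, zero at the start; "moment": the same for the moment, N m; "grip_width": finger opening in mm; "finger_force": force on a finger pad.
Only numpy, scipy, OpenCV 4.12 (cv2) and the standard library are available. Lean on these libraries where they do the work, as an engineer would, in place of code of your own. Each camera call takes 0.05 s, during which the arm holds its last target. There are 200 camera calls.

## Task

The gel in the casting stand has set and has to be checked for bubbles. Swing the stand's hold-down bar right over until it stays open by itself, draw the cassette up out of its guides, and hold it in the gap between the inspection camera and its light panel: upright, the middle of its glass on the lens axis about 9 cm in front of the lens, its broad face square to the lens, touching neither camera nor panel. Leave the small things on the desk where they lie; finish holding the cassette still there - do not put it down or let go.

Things in the scene. Friction and masses are not known exactly. Their poses are not given: they have to be found in the camera images.
- casting_stand: Fixed grey gel casting stand, base 90 (x) by 176 mm (y -101 to +75). Origin on the desk under the middle of the cassette's seat; x normal to the seated cassette's broad faces, y along its width, z up; turned by up to 0.4 rad. Two grooved end guides at y +/-56 mm, 77 mm high, open above, hold the cassette's side rails with 2 mm play. Cheeks at y -88 mm, 128 mm high, carry the bar's hinge.
- hold_bar (a joint): Angle of the hold-down bar (rad). 0: closed, level, its two rubber pads just over the cassette's top edge, so that it cannot be drawn. It grows as the free end is lifted, to 2.0. The bar (70 g) swings freely: below about 1.6 it falls shut, beyond that it tips over to its stop at 2.0 and stays, standing up and leaning away from the cassette.
- bar_hinge (a point): Hinge axis of the bar: in the stand's frame at x = 0, y = -88 mm, z = 119 mm; the axis runs along the stand's x.
- bar_handle (a point): Middle of the black handle at the bar's free end, 176 mm from the hinge along the bar; moves with the bar. The handle is 14 mm wide (stand x), 14 mm high, 36 mm long, with free space below and on both sides; the rest of the bar is an aluminium strip 12 mm wide, 10 mm high. Closed: 119 mm above the desk, at y +88 mm of the stand.
- cassette: Loose gel cassette, 0.12 to 0.24 kg: glass sandwich 8 mm thick (x), 84 wide (y), 88 high (z), white gel inside, in a black frame with side rails 15 mm thick, 104 mm wide in all. Origin: middle of its lower edge; x normal to the broad faces, z up. Seated: origin 22 mm above the desk, top edge at 110 mm, axes as the stand's. Grasp the bare glass across its 8 mm at the middle of the top edge.
- gel_center (a point): Middle of the cassette's glass, 44 mm above its lower edge (and 44 mm below its top edge).
- station: Fixed inspection station: base plate 235 x 90 mm, grey camera with black lens on a post at its near end, white light panel 130 mm wide at the other. Origin on the desk below the viewing point; x: the lens axis from camera to panel, turned 0.55 rad right to 0.35 rad left of straight ahead; z up. Lens front at x -94 mm, camera back -158, camera top 166 mm high; panel face at x +69 mm, panel top 190 mm high.
- view_point (a point): Viewing point on the lens axis, 140 mm above the desk, 94 mm in front of the lens and 69 mm before the panel: the middle of the glass belongs here. Either broad face may look at the lens.
- comb: Loose white plastic gel comb, 88 x 41 x 9 mm, lying on the desk near its front edge. Leave alone.
- tweezers_0: Loose steel tweezers, 128 x 17 x 9 mm, lying on the desk near its front edge. Leave alone.
- timer: Loose white lab timer, 36 x 66 x 56 mm, standing behind the work. Leave alone.
Things that resemble listed ones, but are neither listed nor needed, are in the scene too. What is shaped like the cassette but blue is not meant.

How it is judged (in metres and radians):
On the way, in this order (a step that is already met when the one before it is completed fails the run):
1. the hold-down bar is swung over, past the upright (value of joint hold_bar above 1.6 rad), for 0.2 s.
2. the cassette is drawn up out of the guides, held in the fingers (height (world z) of cassette above 0.08 m and contact force between the fingers and cassette above 1 N and contact force between cassette and casting_stand below 0.05 N), for 0.2 s.
At the end, for the whole second after the job is handed in: The fingers hold the cassette and nothing else touches it: the middle of its glass within 12 mm of the viewing point along, across and above the lens axis, upright within 0.10 rad, broad face square to the lens within 0.10 rad (either face), still, the hold-down bar still open (x of gel_center in the frame of station between -0.012 and 0.012 m and y of gel_center in the frame of station between -0.012 and 0.012 m and z of gel_center in the frame of station between 0.128 and 0.152 m and angle between cassette's own z axis and vertical below 0.1 rad and angle between the x axis of cassette and the x axis of station, either way round below 0.1 rad and contact force between the fingers and cassette above 1 N and contact force between cassette and station below 0.05 N and contact force between cassette and casting_stand below 0.05 N and linear speed of cassette below 0.02 m/s and value of joint hold_bar above 1.4 rad); the arm keeps its last pose, push and grip.
It fails at once if the cassette knocks against the camera or light panel (contact force between cassette and station above 1 N).
It fails at once if the robot pushes against the camera or light panel (contact force between the arm and station above 3 N).
It fails at once if a bystander (comb, tweezers, timer) is shifted by more than 2 cm (distance of any of comb, tweezers_0, timer from where it was at the start of the episode above 0.02 m).
It also fails if it takes over 61 s, if anything falls off the work surface, if the arm or the gripper's body presses on something with over 40 N, if the wrist force passes 120 N, or if a joint passes its speed limit or range.

## Working session

There is one attempt and no reset: what is moved stays moved. The work goes in short steps, Python scripts to look and compute and a shell command to move; the robot and the scene stay as the last step left them, time stands still between calls to the robot, and variables do not carry over. Pictures are saved under pics/ and viewed, at most 11 in all, crops included, and the job is handed in when it is done.

```bash
ls; mkdir -p pics; python3 - <<'E'
from plant import get_obs,capture,finger_overhang
import cv2,numpy as np
print(finger_overhang,get_obs())
for n in("scene","top"):
    c=capture(n);cv2.imwrite(f"pics/{n}0.png",c["image"][:,:,::-1]);print(n,c["mtx"].tolist(),np.round(c["pose"],3).tolist(),[k for k in c])
E
```

```text
pics
11.0 {'time': 0.0, 'joint_positions': array([-1.29399302e+00,  3.42727352e-01,  1.52500833e+00,  1.46889149e-05,
        1.27539519e+00, -1.45973657e-01]), 'dq': array([-0.00109519,  0.00050267,  0.00064485, -0.00094817,  0.00026466,
        0.00099493]), 'tau': array([-1.46781302e-03, -4.31246245e+01, -2.44219333e+01,  7.17184972e-02,
        5.59122430e-02, -1.17765535e-04]), 'tool_pos': array([ 215.33514341, -478.38442365,  237.04558069]), 'tcp_rot': array([-3.14007284e+00, -2.37639032e-04,  4.22772491e-01]), 'contact_force': array([ 0.09117173, -0.34883663, -0.22739512]), 'moment': array([ 0.03610921,  0.02111908, -0.00638904]), 'finger_force': 0.0, 'grip_width': 91.9517857353891}
scene [[447.5050422406955, 0.0, 314.0414939868008], [0.0, 447.5050422406955, 201.51934698328012], [0.0, 0.0, 1.0]] [[0.777, 0.244, -0.58, -52.77], [-0.63, 0.324, -0.706, -726.508], [0.016, 0.914, 0.406, 495.434], [0.0, 0.0, 0.0, 1.0]] ['image', 'mtx', 'pose']
top [[466.16444298384414, 0.0, 322.7785626396325], [0.0, 466.16444298384414, 200.97329290356728], [0.0, 0.0, 1.0]] [[0.001, 0.979, -0.204, 263.13], [-1.0, 0.0, -0.003, -34.845], [-0.003, 0.204, 0.979, 1381.615], [0.0, 0.0, 0.0, 1.0]] ['image', 'mtx', 'pose']
```

View pics/scene0.png

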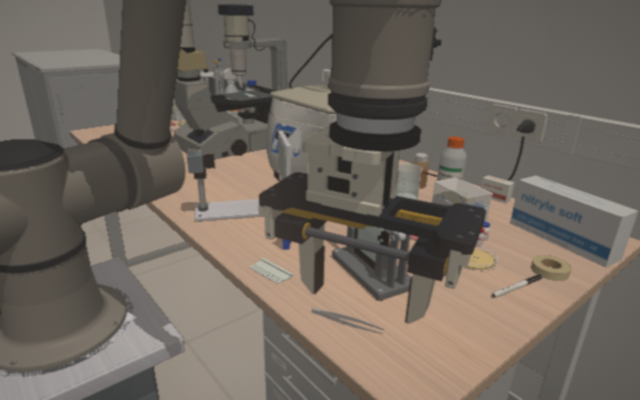

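View pics/top0.png

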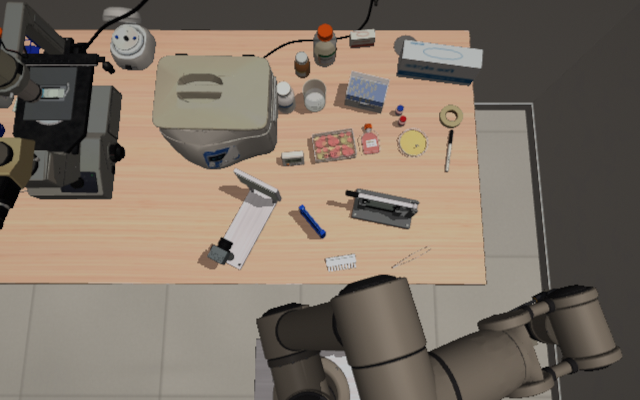

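```bash
python3 - <<'E'
import cv2
a=cv2.imread("pics/top0.png")
cv2.imwrite("pics/crop0.png",cv2.resize(a[165:275,200:430],None,fx=3.4,fy=3.4,interpolation=cv2.INTER_CUBIC))
E
cat > h.py <<'E'
import numpy as np,cv2
from scipy.spatial.transform import Rotation as R
from plant import get_obs,capture
def ray(c,uv):
    d=np.linalg.inv(c["mtx"])@[uv[0],uv[1],1]; P=np.array(c["pose"])
    return P[:3,3],P[:3,:3]@(d*[1,-1,-1])
def onz(c,uv,z):
    o,d=ray(c,uv); return o+d*(z-o[2])/d[2]
def proj(c,p):
    P=np.array(c["pose"]); q=(P[:3,:3].T@(np.array(p,float)-P[:3,3]))*[1,-1,-1]; q=c["mtx"]@q; return q[:2]/q[2]
def delta(p,rpy):  # goal TCP -> shift in tool axes (units), rotvec (units)
    o=get_obs(); A=R.from_euler("xyz",o["tcp_rot"]);B=R.from_euler("xyz",rpy)
    return A.inv().apply(np.array(p)-o["tool_pos"])/800,(A.inv()*B).as_rotvec()/1.5
E
```

```text
(no output)
```

View pics/crop0.png

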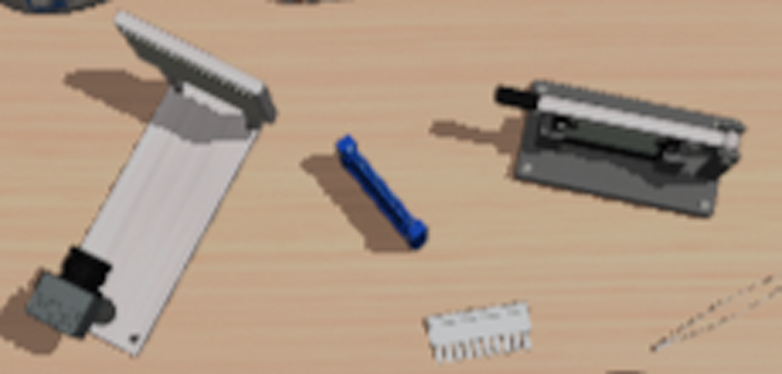

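Station at left (lens ~(225,243), panel ~(257,186) full px), stand at right (handle ~(352,194), hinge ~(415,205)); the blue dummy lies between. Casting rays.

```bash
python3 - <<'E'
from h import *
c=capture("top")
f=lambda x,y,z:onz(c,(200+(x+.5)/3.4-.5,165+(y+.5)/3.4-.5),z).round(1)
print("handle tip",f(498,95,122),"junction",f(537,101,122),"bar end",f(738,138,122))
print("base",[f(x,y,12)[:2] for x,y in((513,180),(710,216))])
t=[f(x,y,190)[:2] for x,y in((118,12),(270,88))];d=t[1]-t[0]
print("panel",t,np.hypot(*d),np.arctan2(d[0],-d[1]))
s=[f(x,y,8)[:2] for x,y in((137,356),(259,128))];d=s[1]-s[0]
print("plate edge",s,np.hypot(*d),np.arctan2(d[1],d[0]))
print("cam top",[f(x,y,166)[:2] for x,y in((40,270),(102,297),(85,335),(27,305))],"lens",f(70,250,160),f(110,268,160))
E
```

```text
handle tip [549.1 -95.4 122. ] junction [ 544.1 -127.1  122. ] bar end [ 513.4 -289.3  122. ]
base [array([ 497.8, -113.1]), array([ 466. , -284.4])]
panel [array([600. , 203.6]), array([539.2,  83.8])] 134.3453758043052 -0.46963954794204776
plate edge [array([345. , 211.6]), array([545.1, 110.9])] 224.01004441765554 -0.4662429315825502
cam top [array([401.1, 260.3]), array([380.4, 211.7]), array([351.4, 223.5]), array([374.2, 268.9])] lens [417.3 239.3 160. ] [403.4 207.7 160. ]
```

```bash
python3 - <<'E'
from h import *
print(delta([510,-190,360],[3.1416,0,1.387]))
E
```

```text
(array([ 0.48386064, -0.17789987, -0.1531991 ]), array([-6.28770254e-04, -4.49060594e-04, -6.42794466e-01]))
```

```bash
python3 -m inch '[0,0,0,0.04,-0.015,-0.013,-1, 0,0,0,0.04,-0.015,-0.013,-1, 0,0,0,0.04,-0.015,-0.013,-1, 0,0,0,0.04,-0.015,-0.013,-1, 0,0,0,0.04,-0.015,-0.013,-1, 0,0,0,0.04,-0.015,-0.013,-1, 0,0,0,0.04,-0.015,-0.013,-1, 0,0,0,0.04,-0.015,-0.013,-1, 0,0,0,0.04,-0.015,-0.013,-1, 0,0,0,0.04,-0.015,-0.013,-1]'
python3 -m inch '[0,0,0,0.04,-0.015,-0.013,-1, 0,0,0,0.04,-0.015,-0.013,-1, 0,0,-0.08,0,0,0,-1, 0,0,-0.08,0,0,0,-1, 0,0,-0.08,0,0,0,-1, 0,0,-0.08,0,0,0,-1, 0,0,-0.08,0,0,0,-1, 0,0,-0.08,0,0,0,-1, 0,0,-0.08,0,0,0,-1, 0,0,-0.083,0,0,0,-1]'
python3 -m inch '[0,0,0,0,0,0,-1,0,0,0,0,0,0,-1]'
python3 - <<'E'
from h import *
print(get_obs())
c=capture("wrist");cv2.imwrite("pics/w1.png",c["image"][:,:,::-1]);np.savez("w1.npz",**c);print(c["mtx"],c["pose"].round(3))
E
```

```text
time: 0.98
tool_pos: [458.8, -236.5, 342.1]
tcp_rot: [-3.141, 0.0, 0.423]
contact_force: [0.3, -0.6, -0.1]
grip_width: 91.5
finger_force: 0.0
time: 1.82
tool_pos: [506.5, -189.8, 362.2]
tcp_rot: [-3.141, -0.0, 1.393]
contact_force: [-0.0, 1.0, -0.3]
grip_width: 92.0
finger_force: 0.0
time: 1.98
tool_pos: [506.5, -189.8, 362.2]
tcp_rot: [-3.141, -0.0, 1.384]
contact_force: [-0.1, 0.3, -1.2]
grip_width: 91.7
finger_force: 0.0
{'time': 1.9833, 'joint_positions': array([-5.00312686e-01,  3.10907756e-01,  1.23096603e+00, -6.09066599e-05,
        1.60026213e+00, -3.13063995e-01]), 'dq': array([-0.00026394,  0.00068821, -0.00160337, -0.00208128, -0.00210757,
        0.02204921]), 'tau': array([ 5.81599830e-03, -4.36494040e+01, -2.66081446e+01,  6.24795794e-02,
        6.85910694e-02, -4.52734446e-01]), 'tool_pos': array([ 506.48538996, -189.84899341,  362.24683655]), 'tcp_rot': array([-3.14105704e+00, -1.09391409e-04,  1.38354583e+00]), 'contact_force': array([-0.06797819,  0.25141583, -1.2205789 ]), 'moment': array([-0.00977362, -0.08638845,  0.0031903 ]), 'finger_force': 0.0, 'grip_width': 91.72862512198428}
[[356.38570037   0.         315.00854716]
 [  0.         356.38570037 198.84565238]
 [  0.           0.           1.        ]] [[ 9.82000e-01  1.81000e-01  5.00000e-02  5.19214e+02]
 [-1.87000e-01  9.47000e-01  2.59000e-01 -1.21355e+02]
 [-1.00000e-03 -2.64000e-01  9.65000e-01  5.09666e+02]
 [ 0.00000e+00  0.00000e+00  0.00000e+00  1.00000e+00]]
```

View pics/w1.png

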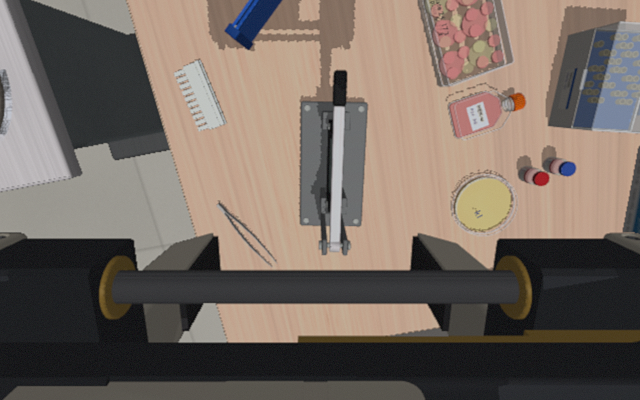

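Stand seen from above: handle (341,71)-(341,105), bar down to (335,248), base corners (303,102),(367,102),(364,225),(301,224).

```bash
python3 - <<'E'
from h import *
c=dict(np.load("w1.npz"))
for uv in((341,71),(340.5,105),(334,248)):print("bar",onz(c,uv,126).round(1))
b=[onz(c,uv,10)[:2].round(1) for uv in((303,102),(367,102),(364,225),(301,224))];print(b,[np.hypot(*(b[i]-b[i-1])).round(1) for i in range(4)])
d=(b[0]+b[1]-b[2]-b[3]);yaw=np.arctan2(-d[0],d[1]);print(yaw)
y=np.array([-np.sin(yaw),np.cos(yaw)]);print("origin",np.mean(b,0)+13*y)
# strip edges via mask along rows
im=c["image"].astype(int);g=(im.min(2)>150)&(im.max(2)-im.min(2)<25)
for v in range(112,245,12):
    u=np.where(g[v,320:352])[0]+320
    if len(u): print(v,u.min(),u.max(),onz(c,(u.mean(),v),124)[:2].round(1))
k=im.max(2)<45
for v in range(72,106,4):
    u=np.where(k[v,328:355])[0]+328
    if len(u): print(v,u.min(),u.max(),onz(c,(u.mean(),v),126)[:2].round(1))
E
```

```text
bar [550.3 -97.1 126. ]
bar [ 544.2 -129.9  126. ]
bar [ 509.7 -286.6  126. ]
[array([ 502.6, -119.1]), array([ 587.6, -135.4]), array([ 556.9, -308.7]), array([ 465.4, -289.7])] [np.float64(174.6), np.float64(86.5), np.float64(176.0), np.float64(93.5)]
-0.19493388864463715
origin [ 530.64312179 -200.47121379]
112 334 343 [ 541.1 -136.6]
124 334 343 [ 539.  -148.8]
136 333 343 [ 536.3 -161.1]
148 333 342 [ 533.6 -173.6]
160 333 342 [ 531.3 -186.5]
172 332 341 [ 528.  -199.3]
184 332 341 [ 525.7 -212.7]
196 332 340 [ 522.7 -226.1]
208 331 340 [ 519.8 -239.8]
220 331 339 [ 516.7 -253.8]
232 331 339 [ 514.2 -268.2]
244 331 338 [ 511.1 -282.7]
72 335 345 [549.2 -97.8]
76 334 345 [ 548.  -101.5]
80 334 345 [ 547.4 -105.3]
84 334 345 [ 546.7 -109.2]
88 334 345 [ 546. -113.]
92 333 345 [ 544.9 -116.8]
96 333 345 [ 544.2 -120.7]
100 333 345 [ 543.5 -124.7]
104 333 344 [ 542.3 -128.5]
```

```bash
python3 - <<'E'
from h import *
print(delta([546,-113,361],[3.1416,0,1.371]),250/800)
E
```

```text
(array([0.10360665, 0.03059851, 0.00162855]), array([-2.39973796e-04, -2.23080760e-05,  8.21091521e-03])) 0.3125
```

```bash
python3 -m inch '[0,0,0,0.0346,0.0102,0,-1, 0,0,0,0.0346,0.0102,0,-1, 0,0,0,0.0346,0.0102,0,-1, 0,0,0.0082,0,0,0.02,-1, 0,0,0,0,0,0.04,-1, 0,0,0,0,0,0.04,-1, 0,0,0,0,0,0.04,-1, 0,0,0,0,0,0.04,-1]'
python3 -m inch '[0,0,0,0,0,0.04,-1, 0,0,0,0,0,0.035,-1, 0,0,0,0,0,0.03,-1, 0,0,0,0,0,0.018,-1, 0,0,0,0,0,0.01,-1, 0,0,0,0,0,0,-1, 0,0,0,0,0,0,-1]'
python3 - <<'E'
from h import *
print(delta([546,-113,111],[3.1416,0,1.371]))
c=capture("wrist");cv2.imwrite("pics/w2.png",c["image"][:,:,::-1]);np.savez("w2.npz",**c)
E
```

```text
time: 2.7
tool_pos: [545.6, -112.5, 217.2]
tcp_rot: [3.141, 0.0, 1.372]
contact_force: [1.0, 0.2, -0.2]
grip_width: 91.8
finger_force: 0.0
time: 3.28
tool_pos: [546.1, -112.8, 112.5]
tcp_rot: [3.141, 0.0, 1.374]
contact_force: [0.2, -0.7, 0.1]
grip_width: 91.9
finger_force: 0.0
(array([-0.00021489, -0.00010967,  0.00190742]), array([3.29897279e-04, 8.80602348e-05, 1.78390186e-03]))
```

View pics/w2.png

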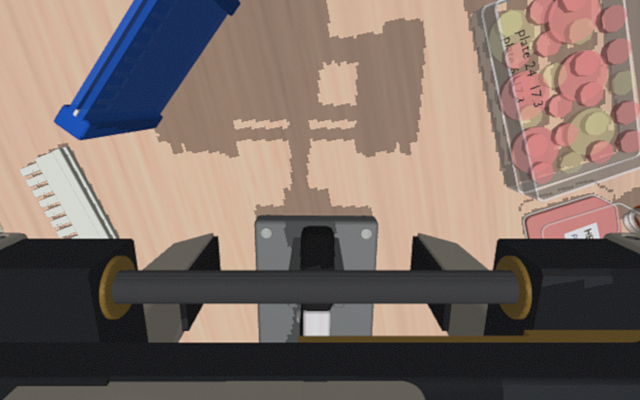

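Handle is centred between the fingers (pixel 317 vs. mid 316). Close, then swing the start of the arc.

```bash
python3 -m inch '[0,0,0,0,0,0.0019,0.9, 0,0,0,0,0,0,0.9, 0,0,0,0,0,0,0.9, 0,0,0,0,0,0,0.9, 0,0,0,0,0,0,0.9, 0,0,0,0,0,0,0.9, 0,0,0,0,0,0,0.9, 0,0,0,0,0,0,0.9]'
python3 -m inch '[0,0,0,-0.0025,0,-0.0329,0.9, 0,0,0,-0.0073,0,-0.0321,0.9, 0,0,0,0,0,0,0.9]'
```

```text
time: 4.0
tool_pos: [545.8, -112.7, 110.6]
tcp_rot: [3.142, 0.0, 1.375]
contact_force: [-0.5, 0.1, -0.2]
grip_width: 43.3
finger_force: 0.0
time: 4.25
tool_pos: [546.6, -121.9, 167.3]
tcp_rot: [3.133, 0.002, 1.375]
contact_force: [0.2, -1.5, 0.4]
grip_width: 22.7
finger_force: 0.0
```

Fingers close slowly (~70 mm/s); bar wasn't gripped. Reopen somewhat, go back, close fully.

```bash
python3 -m inch '[0,0,0,0,0,0,-0.1, 0,0,0,0,0,0,-0.1, 0,0,0,0,0,0,-0.1, 0,0,0,0,0,0,-0.1, 0,0,0,0,0,0,-0.1]'
python3 - <<'E'
from h import *
print(get_obs()["grip_width"],delta([545.8,-112.7,111],[3.1416,0,1.371]))
E
```

```text
time: 4.67
tool_pos: [543.8, -120.2, 161.7]
tcp_rot: [-3.14, -0.0, 1.375]
contact_force: [-0.1, -0.5, -0.1]
grip_width: 49.0
finger_force: 0.0
49.03122509903173 (array([0.00962591, 0.00069027, 0.06335443]), array([-0.00112449, -0.00013366,  0.002744  ]))
```

```bash
python3 -m inch '[0,0,0.0027,0.0096,0.0005,0,-0.1, 0,0,0,0,0,0.03,-0.1, 0,0,0,0,0,0.025,-0.1, 0,0,0,0,0,0.0084,-0.1, 0,0,0,0,0,0,0.9, 0,0,0,0,0,0,0.9, 0,0,0,0,0,0,0.9, 0,0,0,0,0,0,0.9, 0,0,0,0,0,0,0.9, 0,0,0,0,0,0,0.9]'
python3 -m inch '[0,0,0,0,0,0,0.9, 0,0,0,0,0,0,0.9, 0,0,0,0,0,0,0.9, 0,0,0,0,0,0,0.9]'
```

```text
time: 5.5
tool_pos: [546.5, -113.1, 112.6]
tcp_rot: [3.14, 0.0, 1.371]
contact_force: [0.6, 0.1, -0.8]
grip_width: 15.1
finger_force: 0.0
time: 5.83
tool_pos: [546.8, -113.2, 112.5]
tcp_rot: [3.14, 0.0, 1.371]
contact_force: [1.8, -0.3, 2.9]
grip_width: 13.6
finger_force: 30.0
```

Gripped at 13.6 mm with 30 N. First part of the arc.

```bash
python3 -m inch '[0,0,0,-0.0025,0,-0.0329,0.9, 0,0,0,-0.0073,0,-0.0321,0.9, 0,0,0,0,0,0,0.9]'
```

```text
time: 6.08
tool_pos: [545.0, -121.8, 167.5]
tcp_rot: [3.139, 0.001, 1.371]
contact_force: [3.0, 0.0, -0.8]
grip_width: 13.5
finger_force: 30.0
```

```bash
python3 -m inch '[0,0,0,-0.0121,0,-0.0307,0.9, 0,0,0,-0.0165,0,-0.0285,0.9, 0,0,0,-0.0206,0,-0.0258,0.9, 0,0,0,-0.0242,0,-0.0223,0.9]'
python3 -m inch '[0,0,0,-0.0273,0,-0.0185,0.9, 0,0,0,-0.0298,0,-0.0143,0.9, 0,0,0,0,0,0,0.9]'
python3 - <<'E'
from h import *
o=get_obs();print(o["contact_force"],o["moment"])
c=capture("scene");cv2.imwrite("pics/s2.png",c["image"][:,:,::-1])
E
```

```text
time: 6.42
tool_pos: [533.1, -178.2, 250.2]
tcp_rot: [3.141, -0.001, 1.372]
contact_force: [6.6, -4.4, -6.6]
grip_width: 13.7
finger_force: 30.0
time: 6.67
tool_pos: [523.4, -226.1, 277.5]
tcp_rot: [3.14, 0.001, 1.368]
contact_force: [0.0, 1.5, 8.9]
grip_width: 13.7
finger_force: 30.0
[0.0401956  1.46037453 8.9367666 ] [-0.1931137   0.07493262 -0.05009147]
```

View pics/s2.png

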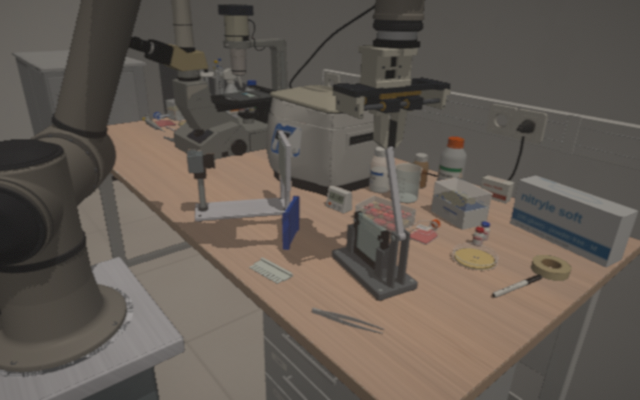

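The bar is up steeply (hinge ~(400,270), handle at ~(392,140) in the fingers), following as planned. Continue the arc past 1.6 to 1.8, then open.

```bash
python3 -m inch '[0,0,0,-0.0315,0,-0.0096,0.9, 0,0,0,-0.0326,0,-0.0047,0.9, 0,0,0,-0.0330,0,0.0001,0.9, 0,0,0,-0.0326,0,0.0051,0.9, 0,0,0,0,0,0,0.9, 0,0,0,0,0,0,0.9, 0,0,0,0,0,0,0.9]'
```

```text
time: 7.3
tool_pos: [502.7, -325.7, 283.3]
tcp_rot: [-3.141, 0.002, 1.37]
contact_force: [-1.9, -2.5, 5.5]
grip_width: 13.9
finger_force: 30.0
```

```bash
python3 -m inch '[0,0,0,0,0,0,-1, 0,0,0,0,0,0,-1, 0,0,0,0,0,0,-1, 0,0,0,0,0,0,-1, 0,0,0,0,0,0,-1, 0,0,0,0,0,0,-1, 0,0,0,0,0,0,-1, 0,0,0,0,0,0,-1, 0,0,0,0,0,-0.04,-1, 0,0,0,0,0,-0.04,-1]'
python3 -m inch '[0,0,0,0,0,-0.03,-1, 0,0,0,0.03,0,0,-1, 0,0,0,0.04,0,0,-1, 0,0,0,0.04,0,0,-1, 0,0,0,0.03,0,0,-1, 0,0,0,0,0,0,-1]'
python3 - <<'E'
from h import *
print(get_obs()["grip_width"],delta([528.5,-199.5,372],[3.1416,0,1.371]))
c=capture("wrist");cv2.imwrite("pics/w3.png",c["image"][:,:,::-1]);np.savez("w3.npz",**c)
c=capture("scene");cv2.imwrite("pics/s3.png",c["image"][:,:,::-1])
E
```

```text
time: 8.13
tool_pos: [502.5, -324.1, 346.1]
tcp_rot: [-3.137, -0.002, 1.371]
contact_force: [1.1, -1.3, 0.3]
grip_width: 76.0
finger_force: 0.0
time: 8.63
tool_pos: [526.2, -210.8, 372.0]
tcp_rot: [3.141, -0.001, 1.375]
contact_force: [0.5, -0.1, 0.8]
grip_width: 91.8
finger_force: 0.0
91.83291746831955 (array([1.44025664e-02, 7.49722226e-05, 8.78015399e-06]), array([ 0.00071466, -0.00096319,  0.00273496]))
```

View pics/w3.png

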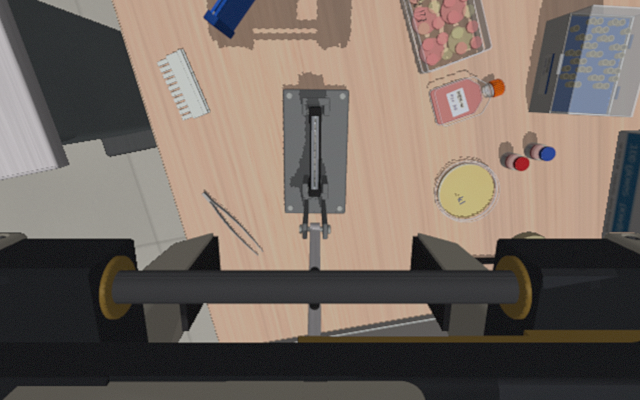

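Bar is open (lies toward image bottom, away); the cassette's top edge shows as a light strip at (316,115)–(314,190).

```bash
python3 - <<'E'
from h import *
c=dict(np.load("w3.npz"));im=c["image"].astype(int)
for v in range(104,204,5): print(v,im[v,302:330,1])
for uv in((315.5,115),(313.7,190)):print(onz(c,uv,110).round(1))
b=[onz(c,uv,10)[:2].round(1) for uv in((284,89),(349,89),(345,213),(284.5,213))]
print(b)
E
```

```text
104 [ 88  98  98  89  79  67  63  67  65  67  66  68  68  68  68  66  69  82
 102 107 106 104 104 104 104 104 103  98]
109 [ 90 100 109  95  79  87  75  36  32  35  33  35  34  34  35  33  30  33
  34  52  54  53  86 106 111 110 107  96]
114 [ 99 102 106 104  88  84  73  35  29  32  30  28  27  28  30  26  31  31
  28  55  88  85  88 107 107 108 106 107]
119 [109 112 109  97  73  74  60  27  31  72 116 130 127 118 125 134 107  46
  33  66  99 111 113 110 110 110 111 108]
124 [111 109 107  89  76  71  74  59  33  75 116 129 145 141 127 134 107  42
  34  85 111 112 109 110 109 109 110 109]
129 [109 112  92  73  74  74  75  63  36  74 117 130 133 125 124 135 105  41
  33  87 114 109 110 109 109 109 112 107]
134 [109 112 111  95  72  73  76  54  33  96 129 129 135 145 141 135 105  37
  36  87 112 110 108 108 111 108 109 111]
139 [108 110 110  94  76  71  76  57  33  96 131 128 134 137 133 136 105  41
  34  87 112 112 111 109 111 112 108 112]
144 [108 107 103  84  72  75  75  55  31  97 130 120 122 128 129 135 104  39
  42  90 112 111 110 109 109 109 110 111]
149 [111  95  72  71  72  75 
[... 726 characters left out ...]
 99 129 114 101 116 127 115  75  23
  44  58  51  50  50  47  56  91 113 113]
184 [ 77  95 103 101 100  76  31   9  33  98 128 117  91 103 127 109  54  15
  35  43  52  81  96  95  96  90  99 112]
189 [ 84 106 108 109 118 109  64  28  30  62  81  91 101  93  82  70  41  25
  30  42  64  95 111 109 108  98  98 109]
194 [ 73  99 110 109 109  99  65  32  30  32  32  34  29  34  34  36  36  30
  52  91 109 110 107 109 108  97  98 109]
199 [ 72  77  81  77  79  72  82  95  95 102 107 107 104  93 100  99  81  68
  67  61  69  79  85  99 107 108 107 110]
[ 537.2 -156.7  110. ]
[ 518.3 -241.   110. ]
[array([ 501.3, -117.7]), array([ 588.4, -135.1]), array([ 552.1, -309. ]), array([ 463.3, -291.2])]
```

```bash
python3 -m inch '[0,0,0.0027,0.0142,0.0005,0,-1, 0,0,0,0,0,0.04,-1, 0,0,0,0,0,0.04,-1, 0,0,0,0,0,0.04,-1, 0,0,0,0,0,0.04,-1, 0,0,0,0,0,0.04,-1, 0,0,0,0,0,0.04,-1, 0,0,0,0,0,0.03,-1, 0,0,0,0,0,0.03,-1]'
python3 -m inch '[0,0,0,0,0,0.025,-1, 0,0,0,0,0,0.018,-1, 0,0,0,0,0,0.011,-1, 0,0,0,0,0,0,-1, 0,0,0,0,0,0,-1]'
python3 - <<'E'
from h import *
print(delta([528,-199.3,89],[3.1416,0,1.371]))
c=capture("wrist");cv2.imwrite("pics/w4.png",c["image"][:,:,::-1])
E
```

```text
time: 9.48
tool_pos: [527.6, -204.3, 129.4]
tcp_rot: [-3.14, -0.0, 1.365]
contact_force: [1.0, 0.4, -0.2]
grip_width: 91.7
finger_force: 0.0
time: 9.9
tool_pos: [528.2, -204.3, 88.1]
tcp_rot: [-3.142, 0.0, 1.366]
contact_force: [1.1, 0.2, 0.8]
grip_width: 91.6
finger_force: 0.0
(array([ 0.00600581, -0.00154241, -0.00108518]), array([-5.11963991e-05,  2.29137083e-05, -3.26914533e-03]))
```

View pics/w4.png

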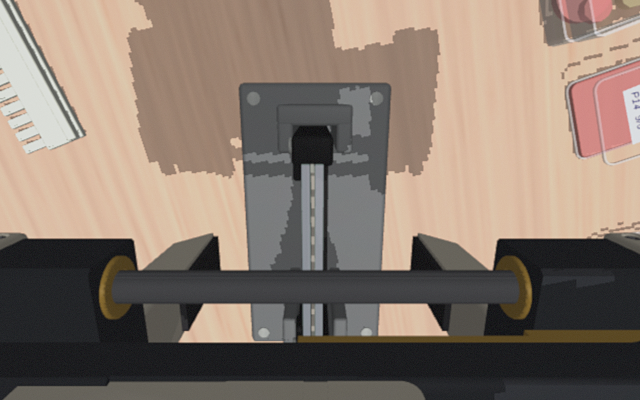

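Glass centreline at u≈313 between fingers (mid 316), i.e. ~1 mm offset; correct and close.

```bash
python3 -m inch '[0,0,-0.0033,0.006,-0.0015,-0.001,-1, 0,0,0,0,0,0,0.95, 0,0,0,0,0,0,0.95, 0,0,0,0,0,0,0.95, 0,0,0,0,0,0,0.95, 0,0,0,0,0,0,0.95, 0,0,0,0,0,0,0.95, 0,0,0,0,0,0,0.95, 0,0,0,0,0,0,0.95, 0,0,0,0,0,0,0.95]'
python3 -m inch '[0,0,0,0,0,0,0.95, 0,0,0,0,0,0,0.95, 0,0,0,0,0,0,0.95, 0,0,0,0,0,0,0.95, 0,0,0,0,0,0,0.95, 0,0,0,0,0,0,0.95, 0,0,0,0,0,0,0.95, 0,0,0,0,0,0,0.95]'
```

```text
time: 10.78
tool_pos: [527.9, -198.9, 88.8]
tcp_rot: [-3.142, 0.0, 1.372]
contact_force: [0.0, -0.4, 0.7]
grip_width: 36.0
finger_force: 0.0
time: 11.45
tool_pos: [527.9, -198.9, 88.8]
tcp_rot: [3.142, 0.0, 1.372]
contact_force: [0.0, -0.5, -0.0]
grip_width: 7.8
finger_force: 30.0
```

```bash
python3 -m inch '[0,0,0,0,0,-0.01,0.95, 0,0,0,0,0,-0.018,0.95, 0,0,0,0,0,-0.02,0.95, 0,0,0,0,0,-0.02,0.95, 0,0,0,0,0,-0.022,0.95, 0,0,0,0,0,-0.025,0.95, 0,0,0,0,0,-0.03,0.95, 0,0,0,0,0,-0.03,0.95, 0,0,0,0,0,-0.03,0.95, 0,0,0,0,0,-0.03,0.95]'
python3 -m inch '[0,0,0,0,0,0,0.95, 0,0,0,0,0,0,0.95, 0,0,0,0,0,0,0.95]'
python3 - <<'E'
from h import *
c=capture("top");cv2.imwrite("pics/top2.png",c["image"][:,:,::-1]);np.savez("t2.npz",**c)
d=capture("scene");np.savez("s4.npz",**d)
a=cv2.resize(c["image"][165:275,200:320],None,fx=4,fy=4,interpolation=cv2.INTER_CUBIC)
b=cv2.resize(d["image"][115:245,170:330],None,fx=4,fy=4,interpolation=cv2.INTER_CUBIC)
print(a.shape,b.shape)
m=np.zeros((520,800,3),np.uint8)
a=cv2.resize(c["image"][170:270,200:300],(390,390),interpolation=cv2.INTER_CUBIC)
b=cv2.resize(d["image"][120:235,185:300],(400,400),interpolation=cv2.INTER_CUBIC)
m=np.zeros((400,800,3),np.uint8);m[:390,:390]=a;m[:,400:]=b
cv2.imwrite("pics/m.png",m[:,:,::-1])
E
```

```text
time: 12.28
tool_pos: [527.5, -198.6, 278.3]
tcp_rot: [-3.141, -0.0, 1.372]
contact_force: [0.5, 0.2, -2.2]
grip_width: 8.0
finger_force: 30.0
time: 12.53
tool_pos: [527.3, -198.5, 275.7]
tcp_rot: [-3.14, -0.0, 1.372]
contact_force: [0.3, -0.4, -2.1]
grip_width: 8.1
finger_force: 30.0
(440, 480, 3) (520, 640, 3)
```

View pics/m.png

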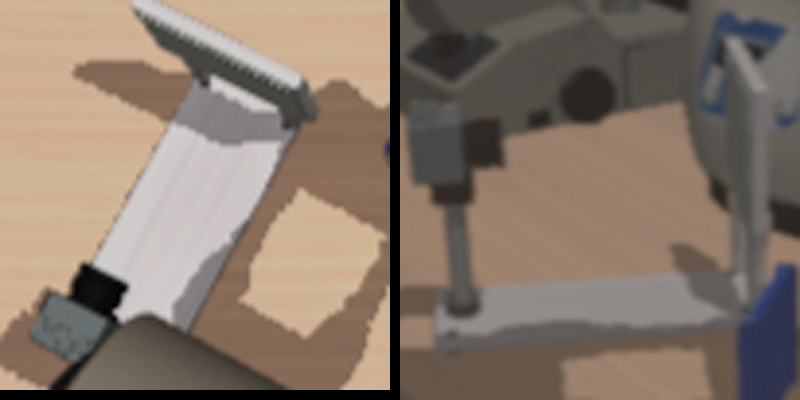

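Held free (2.1 N load). Panel's face top edge runs (140,10)–(300,95) and the lens front at ~(104,276) in the left crop. Now move beside the station to refine with the wrist camera.

```bash
python3 - <<'E'
from h import *
print(delta([443,62,276],[3.1416,0,1.104]))
E
```

```text
(array([ 2.98424684e-01, -1.67550494e-01, -2.71224194e-04]), array([-0.00220725, -0.00032336,  0.17855476]))
```

```bash
python3 -m inch '[0,0,0,0.018,-0.01,0,0.95, 0,0,0,0.03,-0.0168,0,0.95, 0,0,0,0.034,-0.019,0,0.95, 0,0,0,0.034,-0.019,0,0.95, 0,0,0,0.034,-0.019,0,0.95, 0,0,0,0.034,-0.019,0,0.95, 0,0,0,0.034,-0.019,0,0.95, 0,0,0,0.034,-0.019,0,0.95, 0,0,0,0.028,-0.016,0,0.95, 0,0,0,0.018,-0.0105,0,0.95]'
python3 -m inch '[0,0,0.03,0,0,0,0.95, 0,0,0.04,0,0,0,0.95, 0,0,0.04,0,0,0,0.95, 0,0,0.04,0,0,0,0.95, 0,0,0.0285,0,0,0,0.95, 0,0,0,0,0,0,0.95, 0,0,0,0,0,0,0.95]'
python3 - <<'E'
from h import *
c=capture("wrist");cv2.imwrite("pics/w5.png",c["image"][:,:,::-1]);np.savez("w5.npz",**c)
E
```

```text
time: 13.47
tool_pos: [442.2, 63.4, 275.8]
tcp_rot: [-3.139, -0.0, 1.373]
contact_force: [-0.7, -0.1, -2.3]
grip_width: 7.9
finger_force: 30.0
time: 14.05
tool_pos: [443.4, 61.3, 276.0]
tcp_rot: [-3.14, 0.001, 1.105]
contact_force: [-0.2, -0.8, -2.2]
grip_width: 7.7
finger_force: 30.0
```

View pics/w5.png

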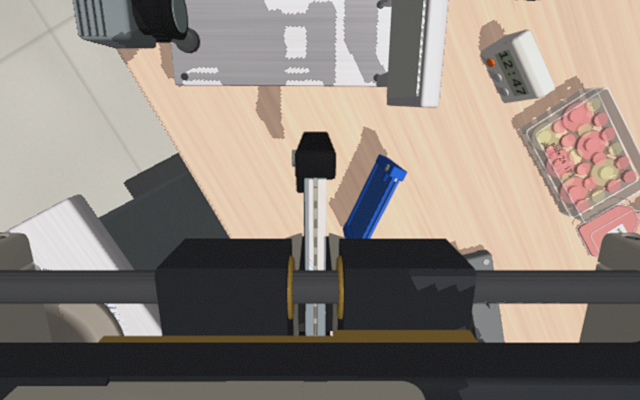

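Panel face's top edge runs from (423,107) upward to (424,0); plate near edge (173,86)–(390,84); lens front at u≈188. Solve for the station.

```bash
python3 - <<'E'
from h import *
c=dict(np.load("w5.npz"));im=c["image"].astype(int)
for v in(2,50,100,106,110): print(v,im[v,380:450,1])
for u in(200,250,300,350,380): print(u,im[76:94,u,1])
print("lens",im[10,175:200,1],im[25,175:200,1])
a=onz(c,(180,86),8);b=onz(c,(385,84),8)
print("plate",a,b,np.arctan2(*(b-a)[1::-1]), onz(c,(173,86),8))
p=onz(c,(422,106),190);q=onz(c,(424,2),190);d=q-p;print("panel",p,q,np.arctan2(-d[0],d[1]))
for z in(125,140,155):print("lens",z,onz(c,(188,20),z))
E
```

```text
2 [ 74  84  87  88  97 106 104 110 113 117 116 108  95  93  94  94  94  96
  95  94  93  92  94  92  94  92  92  93  94  93  93  93  95  92  95  94
  94  92  91  96  93  89  94 186 213 160 109  80 105 152 190 215 228 230
 229 229 230 228 227 228 228 227 225 223 222 222 219 214 207 204]
50 [229 230 230 231 231 230 231 235 210 130  91  91  93  92  96  94  94  92
  94  93  94  94  93  94  95  95  93  93  94  93  92  95  92  95  92  94
  94  91  93 157 228 230 156  85  98 147 186 215 227 232 231 230 229 229
 228 229 229 228 226 224 224 223 219 193 189 204 205 203 200 200]
100 [202 205 206 207 212 215 177 104  80  85  85  86  87  86  88  86  87  86
  86  87  87  86  87  88  87  87  88  85  86  86  86  90  87  85  85  87
  88  87  89  84 102 151 189 217 228 231 231 230 230 229 228 229 229 228
 227 226 226 222 214 204 201 203 202 209 210 210 210 207 205 204]
106 [198 200 202 202 205 206 210 208 200 198 194 190 188 188 186 184 180 180
 180 171 163 164 166 166 167 157 148 146 144 135 124 123 122 119 111 103
  99 102  98  96  99 128 164 188 198 197 198 200 197 195 197 198 199 200
 197 197 196 
[... 650 characters left out ...]
11]
380 [ 87  87  90  86  87  88  86  87  85  81  92 187 215 211 212 209 208 207]
lens [ 73  75  77  76  76  78  74  77  79  75  67  77 134 163 160 160 159 159
 161 161 161 162 159 160 159] [ 47  98 105  81  77  78  78  78  77  79  79  62  52 124 159 159 156 155
 155 155 156 156 154 155 156]
plate [347.31258987 205.70653581   8.        ] [551.77433629 105.05054455   8.        ] -0.45746658352158676 [340.35340889 209.21324088   8.        ]
panel [533.64719552  90.44330204 190.        ] [557.17080118 144.99757494 190.        ] -0.4071073187838869
lens 125 [414.6475014  220.56020296 125.        ]
lens 140 [417.67664776 215.68157837 140.        ]
lens 155 [420.70579411 210.80295377 155.        ]
```

```bash
python3 - <<'E'
from h import *
c=dict(np.load("w5.npz"))
p=onz(c,(419.5,104),190);q=onz(c,(427,2),190);d=(q-p);print("panel",p,q,np.arctan2(-d[0],d[1]))
a=onz(c,(200,86),8)
for z in(4,8,12):
    a=onz(c,(200,85.3),z)[:2];b=onz(c,(378,86),z)[:2];d=b-a;print(z,a,b,np.arctan2(d[1],d[0]))
for yaw in(-.46,-.467,-.48):
    X=np.array([np.cos(yaw),np.sin(yaw)]);Y=np.array([-X[1],X[0]])
    e=onz(c,(420,106.5),190)[:2]; o=e-69*X+65*Y
    l=onz(c,(188,20),138)[:2]; s=onz(c,(290,85.7),8)[:2]
    print(yaw,o,"mid",.5*(p+q)[:2]@X-69,"lens x",(l-o)@X,"plate y",(s-o)@Y)
E
```

```text
panel [532.69977486  92.29120384 190.        ] [558.74833242 144.20197928 190.        ] -0.46508242385595466
4 [366.55086867 197.02421795] [544.63901099 106.44676984] -0.4705120300750563
8 [367.58435086 196.32316816] [543.97369078 106.6097483 ] -0.47051203007505643
12 [368.61783306 195.62211838] [543.30837057 106.77272677] -0.4705120300750565
-0.46 [499.42901907 179.60417844] mid 367.50205074658237 lens x -89.92159393441565 plate y -44.65190213751718
-0.467 [500.0519526  179.83279608] mid 365.05377819741074 lens x -90.34775583449964 plate y -45.313859430493814
-0.48 [501.21301118 180.24577982] mid 360.45065125697 lens x -91.11846869038143 plate y -46.545743255236104
```

```bash
python3 - <<'E'
from h import *
print(delta([500.3,179.5,276],[3.1416,0,1.103]))
E
```

```text
(array([ 1.63918104e-01, -2.87016281e-03,  8.76413179e-05]), array([-0.00086929,  0.00044678,  0.00166377]))
```

```bash
python3 -m inch '[0,0,0.0016,0.014,-0.0029,0,0.95, 0,0,0,0.025,0,0,0.95, 0,0,0,0.03,0,0,0.95, 0,0,0,0.03,0,0,0.95, 0,0,0,0.03,0,0,0.95, 0,0,0,0.022,0,0,0.95, 0,0,0,0.013,0,0,0.95, 0,0,0,0,0,0,0.95, 0,0,0,0,0,0,0.95]'
python3 -m inch '[0,0,0,0,0,0.012,0.95, 0,0,0,0,0,0.02,0.95, 0,0,0,0,0,0.02,0.95, 0,0,0,0,0,0.02,0.95, 0,0,0,0,0,0.02,0.95, 0,0,0,0,0,0.02,0.95, 0,0,0,0,0,0.018,0.95, 0,0,0,0,0,0.0115,0.95, 0,0,0,0,0,0,0.95, 0,0,0,0,0,0,0.95]'
python3 - <<'E'
from h import *
print(delta([500.3,179.5,162.8],[3.1416,0,1.103]))
c=capture("scene");cv2.imwrite("pics/s6.png",c["image"][:,:,::-1]);np.savez("s6.npz",**c)
b=cv2.resize(c["image"][90:290,160:430],None,fx=2.9,fy=2.9,interpolation=cv2.INTER_CUBIC);cv2.imwrite("pics/s6c.png",b[:,:,::-1])
print([proj(c,[500.3,179.5,z]).round(1) for z in(96,140,184)])
E
```

```text
time: 14.85
tool_pos: [500.7, 179.2, 276.3]
tcp_rot: [-3.141, 0.001, 1.103]
contact_force: [-0.6, 0.2, -3.1]
grip_width: 8.0
finger_force: 30.0
time: 15.68
tool_pos: [500.8, 178.8, 163.5]
tcp_rot: [-3.141, 0.001, 1.101]
contact_force: [-0.4, 0.4, -2.1]
grip_width: 7.4
finger_force: 30.0
(array([ 0.00051736, -0.00101601,  0.00085758]), array([-0.00029225,  0.00042351, -0.00125614]))
[array([255.4, 176. ]), array([254.8, 159.3]), array([254.1, 142. ])]
```

View pics/s6c.png

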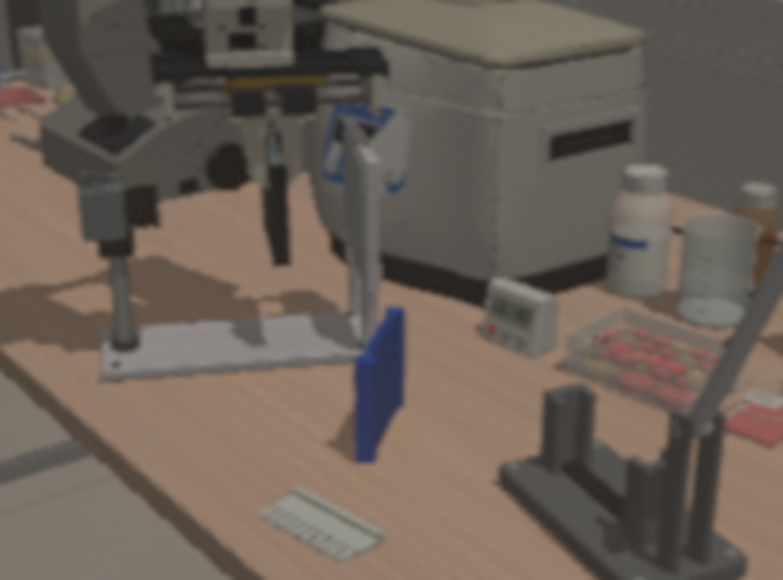

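The cassette hangs upright at (278,~200) between lens (150,205) and panel (365,240), clear of both, predicted centre (275,201); the bar stands open at right. Settle and hand in.

```bash
python3 -m inch '[0,0,0,0,0,0,0.95, 0,0,0,0,0,0,0.95, 0,0,0,0,0,0,0.95, 0,0,0,0,0,0,0.95, 0,0,0,0,0,0,0.95, 0,0,0,0,0,0,0.95]'
python3 -c "
from plant import close_job
print(close_job())"
```

```text
time: 16.23
tool_pos: [501.1, 179.4, 163.7]
tcp_rot: [3.141, -0.0, 1.102]
contact_force: [-0.3, -0.3, -2.1]
grip_width: 7.9
finger_force: 30.0
the job is handed in; nothing more can be done
None
```

The job is handed in at 16.2 s with no verdict returned: the bar is swung open, and the cassette is held still and upright at the viewing point, within a few mm by my own measurement and clear of camera and panel.

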